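Tap-test the violin belly

TASK

Tap-test the violin belly, the plate with the two f-holes: with the fingertips together, lightly touch its outer face where the bridge will stand, on the centre joint midway between the nicks of the f-holes, so that it just gives on its soft pads, and touch it nowhere else. Then withdraw well clear. Leave the belly lying on its pads as it was, and do not touch the back plate, the plane, the loose bridge, the jar or the microphone.

Things in the scene. Friction and masses are not known exactly. Their poses are not given: they have to be found in the camera images.
- belly: Violin belly of pale bare wood, loose, 83 g, arched outer face up: 355 mm long, 208 mm across the lower bout, 112 mm at the waist, 168 mm across the upper bout, two dark f-holes about 82 mm long; 4 mm thick at the edge, 16 mm high in the middle. Origin: middle of the length, on the centre joint, on the flat underside, 31 mm above the bench. x axis along the joint to the narrower neck end, z up.
- bridge_place: The part of the belly between the f-holes where the bridge will stand, 40 mm along the plate and 36 mm across; it is one piece with the belly and bears no mark, and this frame is the belly's own (same origin and axes).
- bridge_spot (a point): Centre of that place on the outer face: on the centre joint, midway between the nicks of the two f-holes, 17.5 mm from the belly's origin towards the wider lower end, 16 mm above its underside and so 47 mm above the bench. Axes as the belly's. The face is nearly level here.
- belly_rest: Grey board fixed to the bench under the belly, 280 x 165 x 6 mm, with four round soft pads (28 mm across, 25 mm high) that carry the belly: past the first 1 N or so they give together about 1 mm for every 1.2 N, up to 14 mm, and spring back. Origin: centre of its underside, x along the plate.
- back: Violin back, of the same pale wood, outline and sizes as the belly (arched, 16 mm high in the middle) but with no f-holes and with a small round tongue at the neck end; loose on four pads of its own board. Origin and axes as the belly's. Lies to the left or to the right of the belly.
- thumb_plane: Small brass plane, 62 x 24 mm and about 38 mm high, standing on the bench between the plates. Origin: centre of its underside.
- loose_bridge: Violin bridge of pale maple standing loose on its two feet on the bench between the plates: 41 mm wide, 6 mm thick, 33 mm high, easily knocked over. Origin: centre of its underside, z up.
- microphone: Microphone on a small table stand, base 90 mm across, 132 mm high, standing on the robot's left, outside the plates, its head towards them. Origin: centre of its underside.
- jar: Closed jar 64 mm across and 75 mm high, standing on the robot's right, outside the plates. Origin: centre of its underside.

How it is judged:
By the outcome, as a careful person would: the job done as asked, in the order asked, and still so for the second after the job is handed in, with the robot touching nothing.
It also fails if it takes over 29 s, if anything falls off the work surface, if the arm or the gripper's body presses on something with over 40 N, if the wrist force passes 120 N, or if a joint passes its speed limit or range.

ROBOT

A 7-joint arm with a two-finger parallel gripper is mounted at the origin on the work surface. World frame = base frame: x ahead of the robot, y to its left, z up, the work surface at z = 0. Lengths are in m, angles in rad, forces in N, time in s.
With the tool pointing down it reaches from about 0.4 to 0.9 m from the base axis. Payload 5.5 kg.
Tool frame: the origin (TCP) lies between the finger pads, 19 mm behind the fingertips; this is the grasp point; z points along the fingers, y is the line along which they close (so a half turn about z gives the same grasp; the last joint's range is limited). The gripper opens to 85 mm and grips with 20 to 120 N. Pads are 22 mm wide; open, the fingers measure 114 mm over their backs; the gripper's body (76 mm by 85 mm) begins 54 mm behind the grasp point. The pads swing forward as they close: fully open they stand 13 mm farther back than shut.
Start: joints at [1.409, 0.501, -0.427, 1.55, 0.221, 1.138, -0.21], TCP at [0.268, -0.592, 0.25] pointing down, gripper open.
Joint ranges: [-2.88, 2.88], [-0.31, 2.03], [-1.54, 1.56], [0.2, 2.42], [-1.41, 4.55], [0.19, 2.02], [-2.57, 2.57]. Speed limits (rad/s): [2.57, 2.57, 3.14, 3.14, 3.14, 3.14, 3.14].

INTERFACE

Orientations are given as a rotation vector (axis times angle).
In Python, from workcell import robot, imaging, sensors gives the robot as it stands (robot), with the cameras (imaging) and the readings (sensors).
- The arm moves only by the tool jog_arm, called after "Request:" by a JSON object that holds its "api" and its "payload", one argument or row to a line. Schema: {"type":"object","properties":{"plan":{"type":"array","items":{"type":"object","properties":{"pos":{"type":"array","items":{"type":"number"},"minItems":3,"maxItems":3},"rot":{"type":"array","items":{"type":"number"},"minItems":3,"maxItems":3}},"additionalProperties":false},"minItems":1,"maxItems":10},"aperture":{"type":"number"},"squeeze":{"type":"number"},"only":{"type":"string"},"quiet":{"type":"boolean"},"lines":{"type":"string"}},"required":["plan"],"additionalProperties":false}. plan is a list of rows, 1 to 10 of them, each an object with the fields pos (a list: dx, dy, dz in fractions of the full range, 1 being 0.75 m), rot (a list: a rotation vector rx, ry, rz in fractions of the full range, 1 being 360 degrees); a field left out counts as zero; each row is the pose to reach, as a shift and turn from the pose commanded when the call began, along the tool's axes at that moment; what a row does not reach only later rows make up. A row lasts 1/12 s, in which the tool goes at most 0.0417 m and 0.125 rad, less where a joint would pass 70% of its speed; a pose out of reach is approached as far as the arm can. aperture is the finger opening in m, set as the call begins (left out keeps the last). The fingers move at their own pace and stop on an object; squeeze is the grip in N (left out, the last holds). Time passes only in rows, so rows that do not move let the fingers close. The tool returns the time, the measured TCP pose, the force, the opening and the grip force at its end. only (a regular expression) keeps the lines of the reply that match it, lines (a string "A,B") keeps lines A to B, and quiet returns only ok. Shift and turn numbers lie between -1 and 1, and a call with a number outside is refused. Input that does not fit is refused with a message, and nothing moves.
- sensors.sense(): the state, without advancing time (a new reading comes with each control period).
- imaging.capture(name): name is "scene" or "top" or "wrist"; returns the picture (480x640x3 uint8, red, green, blue); there is no depth.
- imaging.camera_params(name): a dict with "vfov" (degrees; the focal length in pixels is half the picture's height over the tangent of half this angle, whatever the lens; pixels are square), "cx", "cy" (the principal point, pixels), "distortion" ([k1, k2, p1, p2, k3] as OpenCV has them; the pictures are not rectified), "view" (4x4, takes a point from world to camera coordinates); the wrist camera has in their place "mount" (4x4, takes a point from camera to tool coordinates, whose origin is the TCP and whose axes are the flange's). Camera axes: x right, y up, looking along -z (the intrinsics and any distortion apply to the point x, -y, -z); pixel columns grow to the right and rows downward; lengths in m; the calibration is good to about 2 mm. A picture is of the moment at which its call begins: read the wrist's pose just before it. camera_params takes no time and is no camera call.
- robot.finish_job(): hands the job in; it is judged then, once.
The state is a dict: "t": time; "joint_pos": joint angles; "joint_velocities": joint speeds; "effort": joint torques, N m; "tcp_pos": TCP position; "tool_rot": TCP orientation; "ft_force": force on the tool from outside, world axes, zero at the start; "wrist_torque": the same for the moment, N m; "finger_gap": finger opening in m; "gripper_force": force on a finger pad.
Only numpy, scipy, OpenCV 4.12 (cv2) and the standard library are available. Lean on these libraries where they do the work, as an engineer would, in place of code of your own. Each camera call takes 0.05 s, during which the arm holds its last target. There are 200 camera calls.

## Working session

There is one attempt and no reset: what is moved stays moved. The work goes in short steps, Python scripts to look and compute and a tool call to move; the robot and the scene stay as the last step left them, time stands still between calls to the robot, and variables do not carry over. Pictures are saved under pics/ and viewed, at most 10 in all, crops included, and the job is handed in when it is done.

```bash
mkdir -p pics
```

Create h.py:
```python
import numpy as np, cv2
from workcell import robot, imaging, sensors
from scipy.spatial.transform import Rotation as R
def ray(name,uv,pose=None):
    p=imaging.camera_params(name); f=240/np.tan(np.radians(p["vfov"])/2)
    K=np.array([[f,0,p["cx"]],[0,f,p["cy"]],[0,0,1]])
    n=cv2.undistortPoints(np.array([[uv]],float),K,np.array(p["distortion"],float))[0,0]
    d=np.array([n[0],-n[1],-1])
    if name=="wrist":
        T=np.eye(4);s=pose;T[:3,:3]=R.from_rotvec(s["tool_rot"]).as_matrix();T[:3,3]=s["tcp_pos"];M=T@np.array(p["mount"])
    else: M=np.linalg.inv(np.array(p["view"]))
    return M[:3,3],M[:3,:3]@d
def at(name,uv,z,pose=None):
    o,d=ray(name,uv,pose); return o+d*(z-o[2])/d[2]
```

Run:
```python
from h import *
for n in("scene","top"):
    cv2.imwrite(f"pics/{n}.png",imaging.capture(n)[:,:,::-1]); 
s=sensors.sense();print(s)
for n in("scene","top","wrist"):print(imaging.camera_params(n))
```

```text
{'t': 0.1, 'joint_pos': array([ 1.40918206,  0.50174866, -0.42677634,  1.55134952,  0.22081093,
        1.13828783, -0.21029755]), 'joint_velocities': array([-0.00123378, -0.00285363, -0.00243952, -0.00305768, -0.00089042,
        0.00131498, -0.00093744]), 'effort': array([-1.08805668e-02, -5.70818317e+01, -5.83813503e+00, -2.81748712e+01,
        1.06332256e-02,  5.74825419e-03,  6.82763584e-06]), 'tcp_pos': array([ 0.26759933, -0.5917137 ,  0.24906199]), 'tool_rot': array([-3.06930800e+00, -6.61973988e-01,  5.18606214e-04]), 'ft_force': array([0.99966571, 0.56915249, 0.25736926]), 'wrist_torque': array([-0.02439813,  0.03109801,  0.03173767]), 'gripper_force': 0.0, 'finger_gap': 0.08533615464694402}
{'vfov': 54.71646564690671, 'cx': 319.6709939672676, 'cy': 237.4347500917523, 'distortion': array([-0.11089848,  0.        ,  0.        ,  0.        ,  0.        ]), 'view': array([[ 0.35728104,  0.93388489, -0.01446605, -0.18057754],
       [-0.53512495,  0.21737052,  0.81632796,  0.22398637],
       [ 0.76550085, -0.28391736,  0.57740747, -1.44457799],
       [ 0.        ,  0.       
[... 363 characters left out ...]
85e-01],
       [-1.74226399e-01, -5.91279662e-04,  9.84705444e-01,
        -1.04600874e+00],
       [ 0.00000000e+00,  0.00000000e+00,  0.00000000e+00,
         1.00000000e+00]])}
{'vfov': 58.256519519018845, 'cx': 323.03880211878237, 'cy': 238.34716245669378, 'distortion': array([-0.08177656,  0.        ,  0.        ,  0.        ,  0.        ]), 'mount': array([[-5.25928422e-04,  9.45690827e-01,  3.25067044e-01,
         8.48845648e-02],
       [ 9.99999747e-01,  3.41961161e-04,  6.23067640e-04,
         5.37045011e-04],
       [ 4.78069048e-04,  3.25067290e-01, -9.45690768e-01,
        -1.23679298e-01],
       [ 0.00000000e+00,  0.00000000e+00,  0.00000000e+00,
         1.00000000e+00]])}
```

View pics/top.png

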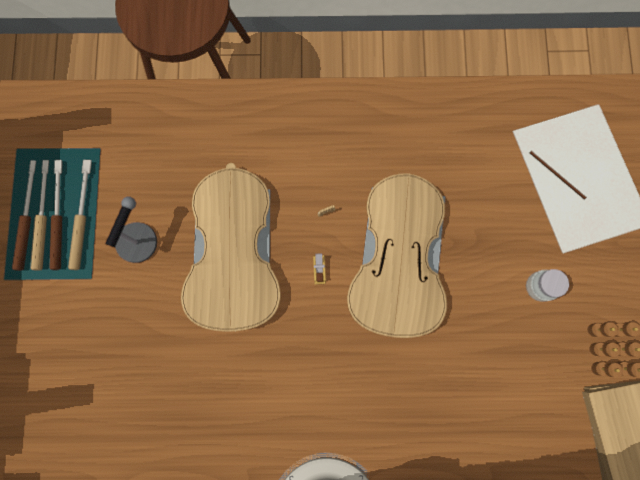

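View pics/scene.png

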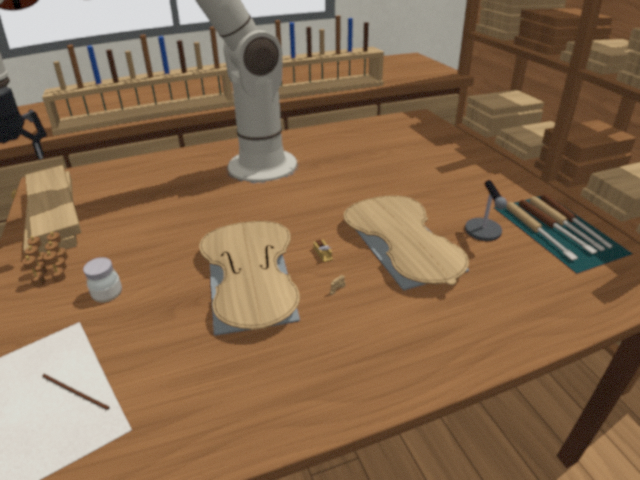

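The top view shows the belly on the right (ends at about (406,174) and (397,336), f-holes at about (383,258) and (420,262)). The back is at the left, with the plane at (320,268) and the bridge at (327,210). The scene view agrees.

Run:
```python
from h import *
im=cv2.imread("pics/top.png")
a=cv2.resize(im[166:346,340:456],None,fx=3.3,fy=3.3,interpolation=cv2.INTER_CUBIC)
b=cv2.resize(im[230:290,365:435],None,fx=5.5,fy=5.5,interpolation=cv2.INTER_CUBIC)
c=np.zeros((594,800,3),np.uint8);c[:a.shape[0],:a.shape[1]]=a;c[:b.shape[0],400:400+b.shape[1]]=b
cv2.imwrite("pics/c1.png",c)
# belly mask: pale wood
h=cv2.cvtColor(im,cv2.COLOR_BGR2HSV)
cv2.imwrite
m=((h[:,:,2]>150)&(h[:,:,1]<140)&(h[:,:,1]>40)).astype(np.uint8)
m[:, :340]=0;m[:,460:]=0;m[:160]=0;m[350:]=0
m=cv2.morphologyEx(m,cv2.MORPH_CLOSE,np.ones((5,5)))
n,l,s,ce=cv2.connectedComponentsWithStats(m);i=1+s[1:,4].argmax();print(s[i],ce[i])
```

```text
[  347   173   100   165 11971] [399.83301312 260.39244842]
```

View pics/c1.png

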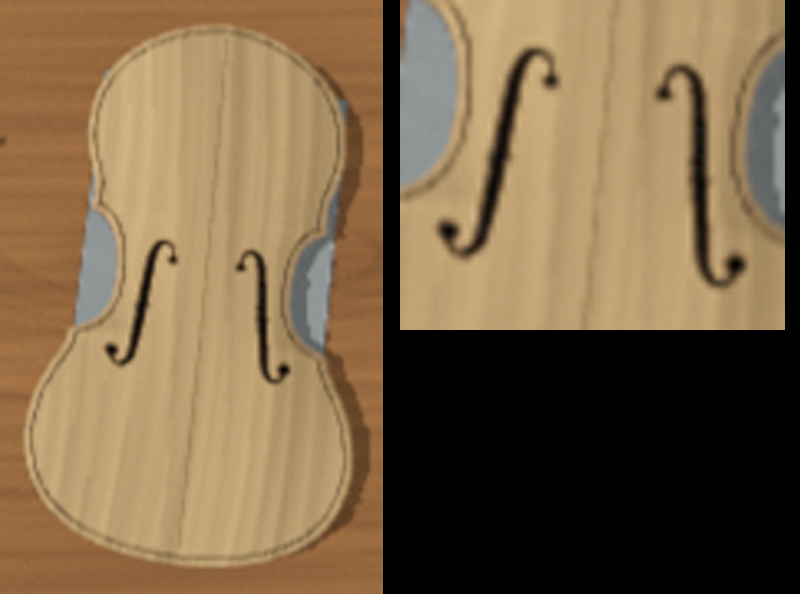

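The crop shows the f-hole stems centred at about (500,155) and (700,178) in the inset. The joint is at x≈604 there, which puts the spot near (401.7,260) in the top image.

Run:
```python
from h import *
a=at("top",(408.7,173.9),.034);b=at("top",(394.1,336),.034)
u=(a-b)/np.linalg.norm(a-b);print(a,b,np.linalg.norm(a-b),"yaw",np.degrees(np.arctan2(u[1],u[0])))
print("from ends",(a+b)/2-u*.0175)
print("from f",at("top",(401.6,260),.047))
s=sensors.sense();print(R.from_rotvec(s["tool_rot"]).as_matrix().round(3))
for p in[(320,268,.02),(327,210,.02),(548,285,.07),(231,250,.04)]:print(at("top",p[:2],p[2]))
```

```text
[ 0.70180913 -0.18855777  0.034     ] [ 0.35168603 -0.14425873  0.034     ] 0.352914417891622 yaw -7.210985373967678
from ends [ 0.509386   -0.16421159  0.034     ]
from f [ 0.509018  -0.1638477  0.047    ]
[[ 0.911  0.412 -0.001]
 [ 0.412 -0.911  0.002]
 [ 0.    -0.002 -1.   ]]
[0.49767808 0.00812202 0.02      ]
[ 0.62599174 -0.00854928  0.02      ]
[ 0.45078231 -0.45583366  0.07      ]
[0.53561604 0.19690225 0.04      ]
```

Careful with the scale: shifts go in shares of 0.75 m and turns go in shares of 360 degrees. That gives: 0.33 m is 0.44, 0.05 m is 0.0667.

Request:
{"api": "jog_arm", "payload": {
  "plan": [
    {"pos":[0.048, -0.0352, 0]},
    {"pos":[0.0933, -0.0687, 0]},
    {"pos":[0.1387, -0.1016, 0]},
    {"pos":[0.184, -0.1347, 0]},
    {"pos":[0.2267, -0.166, 0]},
    {"pos":[0.272, -0.1987, 0.0133]},
    {"pos":[0.3147, -0.2307, 0.0267]},
    {"pos":[0.3573, -0.2613, 0.04]},
    {"pos":[0.4, -0.2933, 0.0533]},
    {"pos":[0.44, -0.3227, 0.0667]}
  ],
  "aperture": 0,
  "squeeze": 20
}}

```text
t: 0.93
tcp_pos: [0.4693, -0.2337, 0.1996]
tool_rot: [3.071, 0.662, -0.0]
ft_force: [-0.3, -0.8, 0.4]
finger_gap: 0.0006
gripper_force: 0.0
```

Request:
{"api": "jog_arm", "payload": {
  "plan": [
    {"pos":[0.04, -0.0293, 0]},
    {"pos":[0.088, -0.064, 0]},
    {"pos":[0.088, -0.064, 0]},
    {"pos":[0.088, -0.064, 0]}
  ]
}}

```text
t: 1.27
tcp_pos: [0.5105, -0.1606, 0.2]
tool_rot: [-3.067, -0.673, -0.001]
ft_force: [0.5, -0.3, -0.4]
finger_gap: 0.0001
gripper_force: 0.0
```

Run:
```python
from h import *
s=sensors.sense();print(s)
cv2.imwrite("pics/w1.png",imaging.capture("wrist")[:,:,::-1])
```

```text
{'t': 1.2667, 'joint_pos': array([ 0.75403981,  0.38547192, -0.60983038,  1.88334323,  0.26499667,
        0.95376791, -1.11499735]), 'joint_velocities': array([ 0.05751896, -0.00778957,  0.0617909 ,  0.00798189,  0.01645675,
        0.01197658,  0.02392895]), 'effort': array([ -1.78763453, -44.0817225 ,  -7.49779657, -25.11003077,
        -0.224653  ,  -0.12217547,  -0.26588397]), 'tcp_pos': array([ 0.510549  , -0.16064514,  0.19995168]), 'tool_rot': array([-3.06707206e+00, -6.72997514e-01, -1.39565010e-03]), 'ft_force': array([ 0.51040864, -0.26194445, -0.39350171]), 'wrist_torque': array([-0.0365492 ,  0.03486605,  0.00764863]), 'gripper_force': 0.0, 'finger_gap': 8.066399342764596e-05}
```

View pics/w1.png

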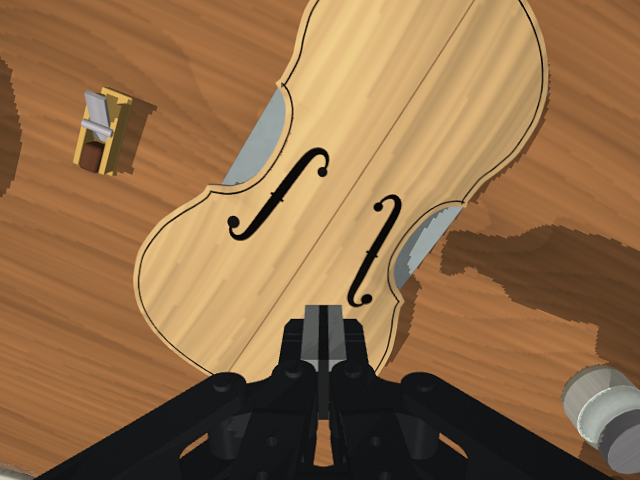

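The wrist view shows the nicks at about (277,197) and (374,252) and the joint through about (326,224). I'll locate that point, then repeat with the arm settled.

Request:
{"api": "jog_arm", "payload": {
  "plan": [
    {},
    {},
    {}
  ]
}}

```text
t: 1.57
tcp_pos: [0.5084, -0.1666, 0.1999]
tool_rot: [3.072, 0.658, -0.001]
ft_force: [-0.1, -0.0, -0.1]
finger_gap: -0.0001
gripper_force: 0.0
```

Run:
```python
from h import *
s=sensors.sense()
im=imaging.capture("wrist")[:,:,::-1];cv2.imwrite("pics/w2.png",im)
cv2.imwrite("pics/w2c.png",cv2.resize(im[130:320,210:420],None,fx=3,fy=3,interpolation=cv2.INTER_CUBIC))
np.save("s2.npy",s)
print(s["tcp_pos"],s["joint_velocities"].round(3),at("wrist",(325.5,224.5),.047,s))
```

```text
[ 0.50840415 -0.16658852  0.19986698] [-0.001 -0.002 -0.006 -0.    -0.001 -0.    -0.001] [ 0.50883508 -0.16864152  0.047     ]
```

View pics/w2c.png

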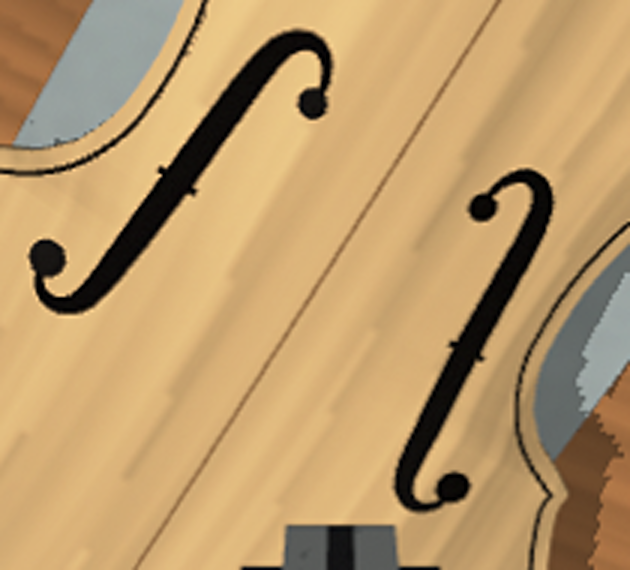

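The nicks sit at (177,181) and (465,350) in the crop, with the joint at about (324,266). That makes the spot about (317.7,218.4) in the full image.

Run:
```python
from h import *
s=np.load("s2.npy",allow_pickle=True).item()
t=at("wrist",(317.7,218.4),.047,s);print(t)
t2=(t+[.509,-.164,.047])/2
M=R.from_rotvec(s["tool_rot"]).as_matrix();print(M.round(3))
for q in(t,t2):
  print(M.T@(q+[0,0,.019]-s["tcp_pos"]))
```

```text
[ 0.5105931  -0.16213195  0.047     ]
[[ 0.912  0.409 -0.001]
 [ 0.409 -0.912 -0.001]
 [-0.001  0.    -1.   ]]
[ 0.00391553 -0.00320516  0.13386342]
[ 0.00280641 -0.00267908  0.13386434]
```

To row units: 0.122 m is 0.1627, 0.0033 m is 0.0044.

Request:
{"api": "jog_arm", "payload": {
  "plan": [
    {"pos":[0.0044, -0.004, 0.04]},
    {"pos":[0.0044, -0.004, 0.08]},
    {"pos":[0.0044, -0.004, 0.12]},
    {"pos":[0.0044, -0.004, 0.1467]},
    {"pos":[0.0044, -0.004, 0.16]},
    {"pos":[0.0044, -0.004, 0.1627]},
    {"pos":[0.0044, -0.004, 0.1627]},
    {"pos":[0.0044, -0.004, 0.1627]},
    {"pos":[0.0044, -0.004, 0.1627]}
  ]
}}

```text
t: 2.37
tcp_pos: [0.5122, -0.1612, 0.0796]
tool_rot: [3.07, 0.662, 0.004]
ft_force: [0.4, -0.2, -0.3]
finger_gap: 0.0002
gripper_force: 0.0
```

Run:
```python
from h import *
s=sensors.sense()
print(s["tcp_pos"],s["ft_force"])
im=imaging.capture("wrist")[:,:,::-1];cv2.imwrite("pics/w3.png",im)
```

```text
[ 0.51220661 -0.16115383  0.07957113] [ 0.40023574 -0.16918746 -0.27552858]
```

View pics/w3.png

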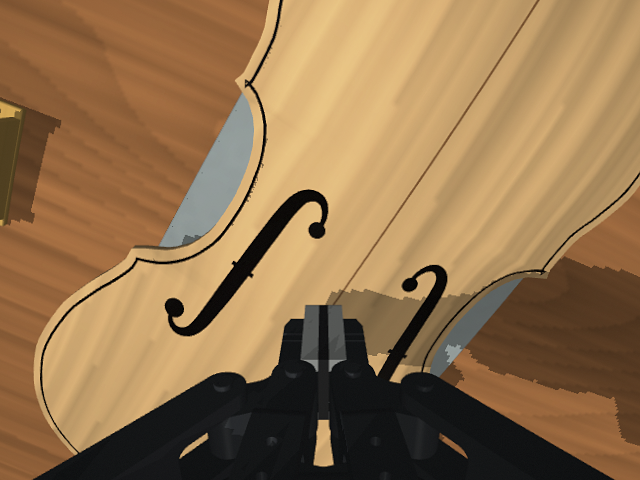

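The nicks are now at about (242,270) and (397,354), so the spot is at about (319,312), hidden just behind the fingertips.

Run:
```python
from h import *
s=sensors.sense();print(s["tcp_pos"],s["joint_velocities"].round(3))
a,b=at("wrist",(242,270),.045,s),at("wrist",(397,354),.045,s)
print(a,b,(a+b)/2,np.linalg.norm(a-b))
```

```text
[ 0.51211859 -0.16115266  0.07949682] [-0.     0.001  0.003  0.006  0.002 -0.     0.001]
[ 0.51467622 -0.12499026  0.045     ] [ 0.50519035 -0.19985721  0.045     ] [ 0.50993329 -0.16242373  0.045     ] 0.07546549883203348
```

Request:
{"api": "jog_arm", "payload": {
  "plan": [
    {},
    {},
    {"pos":[0, 0, 0.0053]},
    {"pos":[0, 0, 0.008]},
    {"pos":[0, 0, 0.008]}
  ]
}}

```text
t: 2.83
tcp_pos: [0.5105, -0.1606, 0.0715]
tool_rot: [-3.071, -0.662, 0.001]
ft_force: [0.3, -0.4, -0.3]
finger_gap: 0.0002
gripper_force: 0.0
```

To row units: 0.003 m is 0.004, 0.002 m is 0.0027.

Request:
{"api": "jog_arm", "payload": {
  "plan": [
    {"pos":[-0.0013, 0.0013, 0.0013]},
    {"pos":[-0.0013, 0.0013, 0.0027]},
    {"pos":[-0.0013, 0.0013, 0.004]},
    {"pos":[-0.0013, 0.0013, 0.004]},
    {"pos":[-0.0013, 0.0013, 0.004]}
  ]
}}

```text
t: 3.25
tcp_pos: [0.5104, -0.162, 0.0689]
tool_rot: [-3.071, -0.662, 0.0]
ft_force: [-0.9, -0.3, 0.2]
finger_gap: -0.0003
gripper_force: 0.0
```

To row units: 0.001 m is 0.0013, 0.0005 m is 0.0007.

Request:
{"api": "jog_arm", "payload": {
  "plan": [
    {"pos":[0, 0, 0.0007]},
    {"pos":[0, 0, 0.0013]},
    {"pos":[0, 0, 0.0013]}
  ]
}}

```text
t: 3.5
tcp_pos: [0.5105, -0.162, 0.068]
tool_rot: [3.071, 0.662, 0.0]
ft_force: [-0.0, 1.1, -0.3]
finger_gap: 0.0003
gripper_force: 0.0
```

To row units: 0.001 m is 0.0013, 0.0005 m is 0.0007.

Request:
{"api": "jog_arm", "payload": {
  "plan": [
    {"pos":[0, 0, 0.0007]},
    {"pos":[0, 0, 0.0013]},
    {"pos":[0, 0, 0.0013]}
  ]
}}

```text
t: 3.75
tcp_pos: [0.5104, -0.162, 0.0669]
tool_rot: [-3.071, -0.662, 0.0]
ft_force: [-0.8, 0.0, 0.2]
finger_gap: 0.0001
gripper_force: 0.0
```

To row units: 0.001 m is 0.0013, 0.0005 m is 0.0007.

Request:
{"api": "jog_arm", "payload": {
  "plan": [
    {"pos":[0, 0, 0.0007]},
    {"pos":[0, 0, 0.0013]},
    {"pos":[0, 0, 0.0013]}
  ]
}}

```text
t: 4.0
tcp_pos: [0.5104, -0.162, 0.0659]
tool_rot: [-3.071, -0.662, 0.0]
ft_force: [-0.2, 0.3, 0.1]
finger_gap: -0.0002
gripper_force: 0.0
```

To row units: 0.001 m is 0.0013, 0.0005 m is 0.0007.

Request:
{"api": "jog_arm", "payload": {
  "plan": [
    {"pos":[0, 0, 0.0007]},
    {"pos":[0, 0, 0.0013]},
    {"pos":[0, 0, 0.0013]}
  ]
}}

```text
t: 4.25
tcp_pos: [0.5105, -0.162, 0.0651]
tool_rot: [3.071, 0.662, -0.0]
ft_force: [-0.0, -0.4, 2.0]
finger_gap: 0.0001
gripper_force: 0.8
```

To row units: 0.001 m is 0.0013, 0.0005 m is 0.0007.

Request:
{"api": "jog_arm", "payload": {
  "plan": [
    {"pos":[0, 0, 0.0007]},
    {"pos":[0, 0, 0.0013]},
    {"pos":[0, 0, 0.0013]}
  ]
}}

```text
t: 4.5
tcp_pos: [0.5105, -0.162, 0.0641]
tool_rot: [3.071, 0.662, 0.0]
ft_force: [-0.8, 1.1, 3.2]
finger_gap: 0.0001
gripper_force: 1.4
```

The belly gives about 2 mm under 3.2 N. I'll withdraw straight up, slowly at first.

To row units: -0.18 m is -0.24, -0.165 m is -0.22.

Request:
{"api": "jog_arm", "payload": {
  "plan": [
    {"pos":[0, 0, -0.0013]},
    {"pos":[0, 0, -0.004]},
    {"pos":[0, 0, -0.008]},
    {"pos":[0, 0, -0.02]},
    {"pos":[0, 0, -0.0467]},
    {"pos":[0, 0, -0.0867]},
    {"pos":[0, 0, -0.1333]},
    {"pos":[0, 0, -0.18]},
    {"pos":[0, 0, -0.22]},
    {"pos":[0, 0, -0.24]}
  ]
}}

```text
t: 5.33
tcp_pos: [0.5123, -0.162, 0.2489]
tool_rot: [3.067, 0.662, 0.008]
ft_force: [0.9, 0.3, 0.5]
finger_gap: -0.0001
gripper_force: 0.0
```

Request:
{"api": "jog_arm", "payload": {
  "plan": [
    {"pos":[0, 0, -0.0267]},
    {"pos":[0, 0, -0.0267]},
    {"pos":[0, 0, -0.0267]},
    {"pos":[0, 0, -0.0267]},
    {"pos":[0, 0, -0.0267]},
    {"pos":[0, 0, -0.0267]}
  ]
}}

```text
t: 5.83
tcp_pos: [0.5097, -0.1618, 0.2629]
tool_rot: [-3.07, -0.662, 0.003]
ft_force: [-0.4, 0.3, 0.7]
finger_gap: 0.0001
gripper_force: 0.0
```

Run:
```python
from h import *
im=imaging.capture("top")[:,:,::-1];o=cv2.imread("pics/top.png")
cv2.imwrite("pics/top2.png",np.hstack([o[150:350,320:470],im[150:350,320:470]])) 
cv2.imwrite("pics/w4.png",imaging.capture("wrist")[:,:,::-1])
```

```text
(no output)
```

View pics/w4.png

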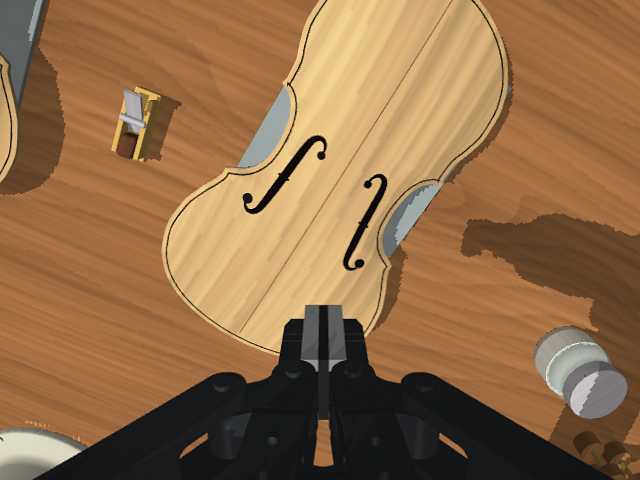

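The belly lies as before (nicks at about (284,178) and (363,223)), and the tool is about 0.2 m clear of it. I'll hand in.

```bash
python3 -c "
from workcell import robot, imaging, sensors
print(robot.finish_job())"
```

```text
the job is handed in; nothing more can be done
None
```

I tapped the belly once at the bridge spot with closed fingertips: it gave about 2 mm under 3.2 N. I then withdrew to about 0.2 m above it, the last picture showed it still lying on its pads, and I handed the job in at about 6 s.

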